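Step the filter turret to the sample's colour and switch on its lamp

ROBOT

A 6-joint arm with a two-finger parallel gripper is mounted at the origin on a cart in front of the work surface, level with it; the furniture and walls round the work are solid. World frame = base frame: x ahead of the robot, y to its left, z up, the work surface at z = 0. Lengths are in m, angles in degrees, forces in N, time in s.
With the tool pointing down it reaches from about 0.25 to 0.775 m from the base axis. Payload 4 kg.
Tool frame: the origin (TCP) lies between the finger pads; the fingertips stand 8 mm ahead of it and the grasp point (between the pads) lies 11 mm behind it; z points along the fingers, y is the line along which they close (so a half turn about z gives the same grasp; the last joint's range is limited). The gripper opens to 94 mm and grips with 3 to 60 N. Pads are 16 mm wide; open, the fingers measure 119 mm over their backs; the gripper's body (75 mm by 177 mm) begins 78 mm behind the grasp point.
Start: joints at [69.666, 4.996, 78.535, -0, 96.463, -5.907], TCP at [0.137, 0.533, 0.214] pointing down, gripper open.
Joint ranges: [-177.83, 177.83], [-43.37, 116.18], [15.69, 146.23], [-61.86, 241.86], [9.47, 152.12], [-147.06, 147.06]. Speed limits (degrees/s): [159.86, 159.86, 180, 180, 180, 180].

INTERFACE

Orientations are given as [roll, pitch, yaw] about the fixed x, y, z axes, in that order (R = Rz(yaw) Ry(pitch) Rx(roll)).
In Python, from bench import sensors, snapshot, job gives the robot as it stands.
- The arm moves only by the tool apply_moves, never from a script. Its argument "motion" is a list of rows, each an object of numbers: "rx", "ry", "rz": the turn, a rotation vector about the tool's x, y, z in degrees; "x", "y", "z": the shift along the tool's x, y, z in mm; "fingers": the finger opening in mm, from 0 to 94. In form: [{"rx": .., "ry": .., "rz": .., "x": .., "y": .., "z": .., "fingers": ..}, ...]. A call has 1 to 20 rows; each row is the pose to reach, as a shift and turn from the pose commanded when the call began, along the tool's axes at that moment; what a row does not reach only later rows make up. A row lasts 1/8 s, in which the tool goes at most 62.5 mm and 10.7 degrees, less where a joint would pass 70% of its speed; a pose out of reach is approached as far as the arm can. A call with a gripper value outside its range is refused whole. The fingers move at their own pace and stop on an object; the grip force is fixed at half the most. Time passes only in rows, so rows that repeat a pose let the fingers close. It gives the time, the measured TCP pose, the force, the opening and the grip force at its end, in the units of the state.
- sensors.read_state(): the state, without advancing time (a new reading comes with each control period).
- snapshot(name): name is "side" or "top"; returns a dict with "img" (400x640x3 uint8, red, green, blue), "intrinsics" (3x3 intrinsics, pixels), "k1" (the pictures are not rectified: a ray, as slopes to the right and down, at radius r is drawn at 1 + k1 r^2 times it, then the intrinsics apply), "origin" and "orientation" of the camera in the world. Camera axes: x right, y down, z forward; pixel columns grow to the right and rows downward; lengths in m; the calibration is good to about 2 mm. A picture is of the moment at which its call begins. There is no depth.
- job.hand_in(): hands the job in; it is judged then, once.
The state is a dict: "time_s": time; "joint_positions": joint angles; "qvel": joint speeds; "tau": joint torques, N m; "position": TCP position; "orientation": TCP orientation; "force": force on the tool from outside, world axes, zero at the start; "torque": the same for the moment, N m; "width": finger opening in m; "grasp_force": force on a finger pad.
Only numpy, scipy, OpenCV 4.12 (cv2) and the standard library are available. Lean on these libraries where they do the work, as an engineer would, in place of code of your own. Each camera call takes 0.05 s, during which the arm holds its last target. There are 200 camera calls.

TASK

Push the yellow tab of the filter turret round, with the fingertips only and without pinching it, until the wheel clicks home with the filter under the light port that matches the coloured band of the vial on the white sample spot. Then press the round red lamp button fully down and let it go. Leave the three vials and the bench timer where they stand.

Things in the scene. Friction and masses are not known exactly. Their poses are not given: they have to be found in the camera images.
- turret: Fixed grey filter turret: round housing 108 mm across (foot 120 mm), bridge with light port at its back, switch box at its back right. Origin on the bench under the wheel's vertical axis; x points to the back (bridge, sample spot), y left, z up. The wheel is an aluminium disc 124 mm across, top 54 mm above the bench. Nothing of the housing stands outside the wheel's edge at front and left.
- wheel (a joint): Wheel angle, rad, counterclockwise from above. At q the tab points along (-cos q, -sin q) in the turret's frame (0 front). Stops at +-1.75. Click positions, filter under port: black -1.571, white -0.942, amber -0.314, red 0.314, green 0.942, blue 1.571. About 4 N at the tab to leave one; about 0.12 past halfway to the next it snaps home ahead of the finger. Starts between black and amber.
- tab_tip (a point): Outer end of the yellow tab, in the middle of its height (54 mm above the bench), 100 mm from the axis. The tab is an upright fin that sticks out radially from the wheel's edge (62 mm from the axis) to 100 mm, 10 mm thick, from 42 to 66 mm above the bench; free below down to the bench. Its clockwise face (from above) is pushed to make the angle grow; pressing both faces is pinching.
- light_port (a point): Centre of the top of the dark steel ring (port, 26 mm opening), 44 mm behind the axis, 66 mm above the bench; the filter seen through it is the selected one. It sits on the bridge, a grey block 44 mm wide that reaches back to 105 mm from the axis, top 67 mm above the bench.
- sample_spot (a point): Centre of the white round sample spot (56 mm across) printed on the bench 145 mm behind the wheel's axis. One of the three vials stands on it: its band names the wanted filter.
- lamp_button (a joint): Travel of the lamp button (m): 0 up, 0.006 fully down; spring, about 4 N when fully down, comes up by itself.
- lamp_button_top (a point): Centre of the top face of the red round lamp button, 28 mm across, pressed straight down. It stands on the switch box, which covers x 42 to 108 mm, y -50 to -116 mm in the turret's frame and is 30 mm high.
- vial_red: Loose vial with a red band and white top, 28 mm across, 113 mm high, origin at the centre of its underside.
- vial_green: The same with a green band.
- vial_blue: The same with a blue band.
- timer: Loose white bench timer, 62x66x19 mm, lying on the bench, origin at the centre of its underside.
There are look-alikes about, which are no part of the job. Leave any purple look-alike of the vial_red alone.

How it is judged:
By the outcome, as a careful person would: the job done as asked, in the order asked, and still so for the second after the job is handed in, with the robot touching nothing.
It also fails if it takes over 58 s, if anything falls off the work surface, if the arm or the gripper's body presses on something with over 40 N, if the wrist force passes 120 N, or if a joint passes its speed limit or range.

## Working session

There is one attempt and no reset: what is moved stays moved. The work goes in short steps, Python scripts to look and compute and a tool call to move; the robot and the scene stay as the last step left them, time stands still between calls to the robot, and variables do not carry over. Pictures are saved under pics/ and viewed, at most 10 in all, crops included, and the job is handed in when it is done.

Besides the shell and the picture viewer there is one more tool, called after "Emit:" as name(argument=value, ...) on one line, values as JSON. apply_moves: Moves the arm, as the interface text tells. Its arguments: {"type":"object","properties":{"motion":{"type":"array","items":{"type":"object","properties":{"rx":{"type":"number"},"ry":{"type":"number"},"rz":{"type":"number"},"x":{"type":"number"},"y":{"type":"number"},"z":{"type":"number"},"fingers":{"type":"number"}}}}},"required":["motion"]}

```bash
mkdir -p pics
cat > h.py <<'E'
import numpy as np, cv2
from bench import sensors, snapshot, job
def save(n,f):
    s=snapshot(n); cv2.imwrite('pics/'+f,s['img'][:,:,::-1]); 
    np.save('pics/'+f+'.npy',s,allow_pickle=True); return s
def ray(s,u,v):
    K=np.array(s['intrinsics']); d=np.array([[[u,v]]],float)
    p=cv2.undistortPoints(d,K,np.array([s['k1'],0,0,0.]))[0,0]
    return np.array(s['origin']),R(s)@np.array([p[0],p[1],1])
def R(s):
    o=np.array(s['orientation'],float)
    if o.shape==(3,3): return o
    from scipy.spatial.transform import Rotation as Q
    return Q.from_euler('xyz',o,degrees=True).as_matrix()
def plane(s,u,v,z):
    o,d=ray(s,u,v); return o+d*(z-o[2])/d[2]
def proj(s,P):
    p=R(s).T@(np.array(P)-np.array(s['origin']))
    return cv2.projectPoints(p.reshape(1,1,3),np.zeros(3),np.zeros(3),np.array(s['intrinsics']),np.array([s['k1'],0,0,0.]))[0].ravel()
E
python3 -c "
from h import *
for n in('top','side'):
    s=save(n,n+'0.png');print({k:s[k] for k in s if k!='img'})
print(sensors.read_state())"
```

```text
{'intrinsics': array([[449.39452588,   0.        , 324.12912308],
       [  0.        , 449.39452588, 208.78714884],
       [  0.        ,   0.        ,   1.        ]]), 'k1': -0.0008876487124527584, 'origin': array([ 0.33184596, -0.22854653,  1.01646711]), 'orientation': array([-168.77423054,   -0.25664091,  -90.63048802])}
{'intrinsics': array([[475.82922267,   0.        , 329.92343907],
       [  0.        , 475.82922267, 205.36724799],
       [  0.        ,   0.        ,   1.        ]]), 'k1': -0.027688868539579095, 'origin': array([0.44610556, 0.86581356, 0.53193748]), 'orientation': array([-113.1937339 ,   -0.31033357, -176.15269304])}
{'time_s': 0.1, 'joint_positions': array([ 6.96668152e+01,  5.03489728e+00,  7.86135222e+01, -9.34543805e-04,
        9.64650617e+01, -5.90848823e+00]), 'qvel': array([ 0.11033856, -0.0858313 , -0.29034213, -0.02616356,  0.03490419,
        0.00887714]), 'tau': array([ 2.32820414e-03, -3.41252518e+01, -3.03301477e+01,  7.19935074e-02,
        3.04546428e-02, -9.13406097e-05]), 'position': array([0.13686371, 0.53220478, 0.21244371]), 'orientation': array([-1.79887026e+02, -1.07578581e-02,  1.65575189e+02]), 'force': array([-0.17637125, -0.19562219, -0.03657191]), 'torque': array([ 0.01868732, -0.04325805, -0.00463992]), 'grasp_force': 0.0, 'width': 0.09423764747510767}
```

View pics/top0.png

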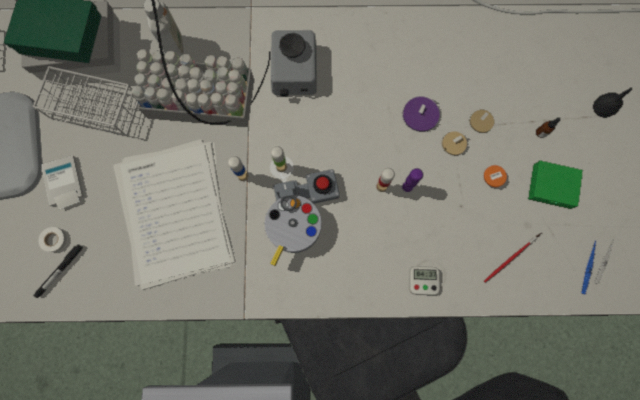

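View pics/side0.png

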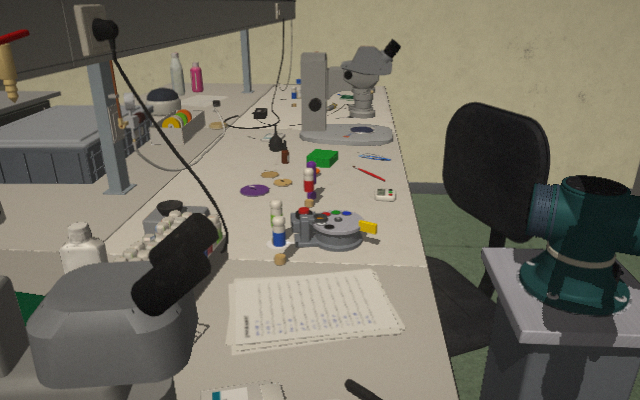

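The top view shows the turret at about (293,222), its tab at (278,255), the button at (322,184), and a vial on the spot at (279,158). I'll enlarge both views.

```bash
python3 -c "
from h import *
a=cv2.imread('pics/top0.png')[135:285,215:355];b=cv2.imread('pics/side0.png')[185:275,250:400]
a=cv2.resize(a,(560,600),interpolation=3)
cv2.imwrite('pics/a.png',a);cv2.imwrite('pics/b.png',cv2.resize(b,(800,480),interpolation=3))
s=np.load('pics/top0.png.npy',allow_pickle=True).item()
for n,u,v,z in[('wheel',293,222,.054),('tab',278,255,.06),('btn',322,184,.04),('spot',283,177,0.)]:print(n,plane(s,u,v,z))
"
```

```text
wheel [ 0.49426424 -0.16708548  0.054     ]
tab [ 0.42247631 -0.13577199  0.06      ]
btn [ 0.58223441 -0.23090705  0.04      ]
spot [ 0.61025855 -0.14000221  0.        ]
```

View pics/a.png

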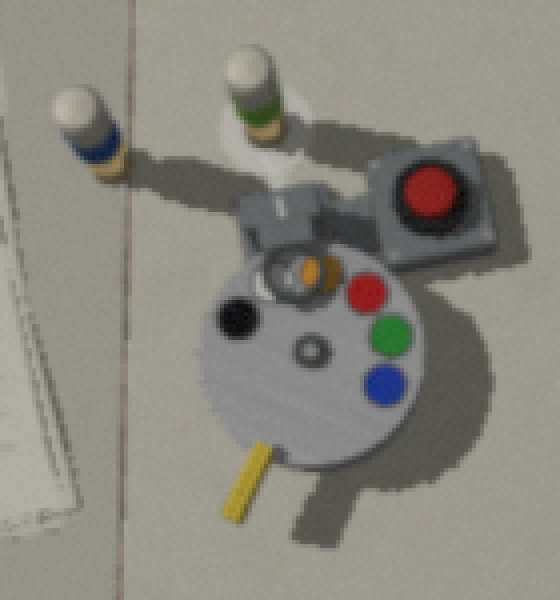

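View pics/b.png

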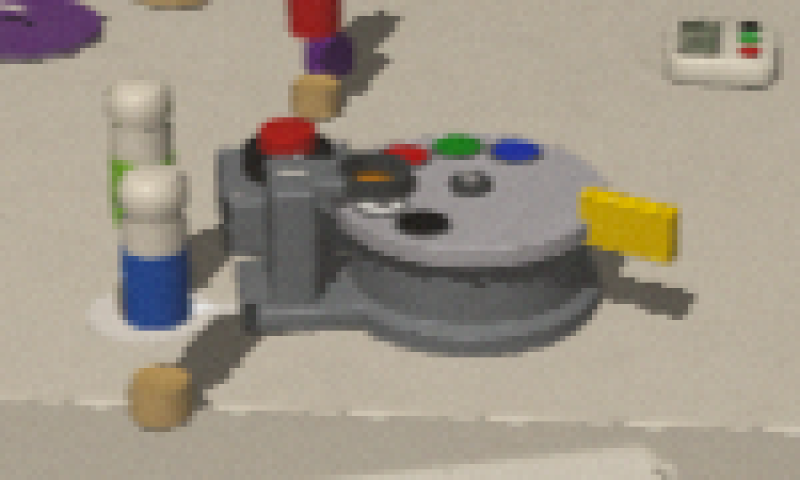

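The vial on the white spot is green: its foot is at crop (266,135), on the disc. Blue and red stand off the spot. So the target is q = 0.942. Next I'll get the numbers.

```bash
cat >> h.py <<'E'
def mask(s,lo,hi,box):
    h=cv2.cvtColor(s['img'],cv2.COLOR_RGB2HSV); m=cv2.inRange(h,lo,hi); k=np.zeros_like(m); x0,x1,y0,y1=box; k[y0:y1,x0:x1]=m[y0:y1,x0:x1]; return k
def turret(s):
    A=np.array([AX,AY]) if 0 else None
def tab(s,A,yaw):
    m=mask(s,(20,120,60),(35,255,255),(200,400,180,300)); v,u=np.nonzero(m)
    P=np.array([plane(s,a,b,.063)[:2] for a,b in zip(u,v)])
    r=np.hypot(*(P-A).T); c=P.mean(0); d=c-A
    q=np.arctan2(d[1],d[0])-yaw-np.pi
    return (q+np.pi)%(2*np.pi)-np.pi,c,r.min(),r.max()
E
python3 -c "
from h import *
s=np.load('pics/top0.png.npy',allow_pickle=True).item()
f=lambda cu,cv,z:plane(s,215+cu/4-.4,135+cv/4-.4,z)[:2]
A=f(312,351,.058);A2=(f(200,353,.054)+f(424,353,.054))/2;S=f(266,135,0);
print('axis',A,A2,'diam',np.linalg.norm(f(200,353,.054)-f(424,353,.054)))
P=f(297,273,.066); print('port',P,np.linalg.norm(P-A))
print('spot',S,np.linalg.norm(S-A))
for Q in(S,P):
  d=Q-A;print('yaw',np.degrees(np.arctan2(d[1],d[0])))
yaw=np.arctan2(*(S-A)[::-1])
m=mask(s,(0,150,80),(6,255,255),(305,335,170,200))|mask(s,(174,150,80),(180,255,255),(305,335,170,200))
v,u=np.nonzero(m);B=plane(s,u.mean(),v.mean(),.045)[:2];c,sn=np.cos(yaw),np.sin(yaw)
d=B-A;print('btn',B,'in turret',c*d[0]+sn*d[1],-sn*d[0]+c*d[1],len(u))
print('tab',tab(s,A,yaw))
t=np.load('pics/side0.png.npy',allow_pickle=True).item()
m=mask(t,(0,150,60),(6,255,255),(290,315,205,220))|mask(t,(174,150,60),(180,255,255),(290,315,205,220))
v2,u2=np.nonzero(m);print(u2.mean(),v2.mean(),v2.min(),v2.max())
# triangulate top of button: top-view centroid vs side
for z in(.03,.035,.04,.045,.05): 
  X=plane(s,u.mean(),v.mean(),z);print(z,X[:2],proj(t,X))
"
```

```text
axis [ 0.49283147 -0.16647879] [ 0.49240371 -0.16623913] diam 0.12144694811558496
port [ 0.53428334 -0.15878218] 0.042160352438894926
spot [ 0.63129637 -0.13540193] 0.14190948359897224
yaw 12.649761775114465
yaw 10.518659326842133
btn [ 0.58447236 -0.2310923 ] in turret 0.07526671984035978 -0.08311364822227774 124
tab (np.float64(-0.6634683127675016), array([ 0.42191272, -0.13285842]), np.float64(0.05697457100713216), np.float64(0.0992401564304531))
303.3692307692308 210.26153846153846 207 213
0.03 [ 0.58837305 -0.23113161] [302.03511875 215.65523384]
0.035 [ 0.58707282 -0.23111851] [302.50776804 213.88416221]
0.04 [ 0.58577259 -0.2311054 ] [302.98205717 212.10702379]
0.045 [ 0.58447236 -0.2310923 ] [303.4579935  210.32379179]
0.05 [ 0.58317212 -0.2310792 ] [303.93558443 208.5344393 ]
```

```bash
cat >> h.py <<'E'
A=np.array([.4927,-.1664]); YAW=np.radians(12.3)
def contact(q,off,r=.085):
    a=YAW+np.pi+q; rh=np.array([np.cos(a),np.sin(a)]); t=np.array([-rh[1],rh[0]])
    return A+r*rh-off*t, np.degrees(a)-90
def rel(p0,yaw0,p,yaw):
    y=np.radians(yaw0); d=np.array(p)-np.array(p0)
    return dict(x=round(1000*(np.cos(y)*d[0]+np.sin(y)*d[1]),0),y=round(1000*(np.sin(y)*d[0]-np.cos(y)*d[1]),0),z=round(-1000*d[2],0),rz=round((yaw0-yaw+180)%360-180,0))
E
python3 -c "
from h import *
p,y=contact(-.66,.035);print(p,y,rel((.137,.533,.214),165.58,(*p,.16),y))"
```

```text
[ 0.43106625 -0.0981997 ] 64.48478552136567 {'x': np.float64(-442.0), 'y': np.float64(-538.0), 'z': np.float64(54.0), 'rz': np.float64(101.0)}
```

Emit:
apply_moves(motion=[{"x":-30,"y":-36,"z":0,"rz":7,"fingers":0},{"x":-60,"y":-72,"z":0,"rz":14,"fingers":0},{"x":-90,"y":-108,"z":0,"rz":21,"fingers":0},{"x":-120,"y":-144,"z":0,"rz":28,"fingers":0},{"x":-150,"y":-180,"z":0,"rz":35,"fingers":0},{"x":-180,"y":-216,"z":0,"rz":42,"fingers":0},{"x":-210,"y":-252,"z":5,"rz":49,"fingers":0},{"x":-240,"y":-288,"z":10,"rz":56,"fingers":0},{"x":-270,"y":-324,"z":15,"rz":63,"fingers":0},{"x":-300,"y":-360,"z":20,"rz":70,"fingers":0},{"x":-330,"y":-396,"z":25,"rz":77,"fingers":0},{"x":-360,"y":-432,"z":30,"rz":84,"fingers":0},{"x":-390,"y":-468,"z":35,"rz":91,"fingers":0},{"x":-420,"y":-504,"z":45,"rz":98,"fingers":0},{"x":-442,"y":-538,"z":54,"rz":101,"fingers":0},{"x":-442,"y":-538,"z":54,"rz":101,"fingers":0},{"x":-442,"y":-538,"z":54,"rz":101,"fingers":0},{"x":-442,"y":-538,"z":54,"rz":101,"fingers":0}])

```text
validation failed for argument at $.mo...
```

```bash
python3 -c "
from h import *
s=save('top','t1.png');t=save('side','s1.png')
a=cv2.resize(s['img'][130:290,210:350,::-1],None,fx=3,fy=3);b=cv2.resize(t['img'][130:290,240:400,::-1],(480,480))
cv2.imwrite('pics/c.png',np.hstack([a[:480],b[:, :360]]));r=sensors.read_state();print(r['position'],r['orientation'],r['width'],r['force'],r['joint_positions'])"
```

```text
[0.13694007 0.53235631 0.21277468] [-1.79925555e+02 -5.23340359e-03  1.65572338e+02] 0.09421501667698527 [-1.19596679  1.26718596  0.02836648] [ 6.96657859e+01  5.02293669e+00  7.85890292e+01 -2.47097495e-03
  9.64626227e+01 -5.90683174e+00]
```

View pics/c.png

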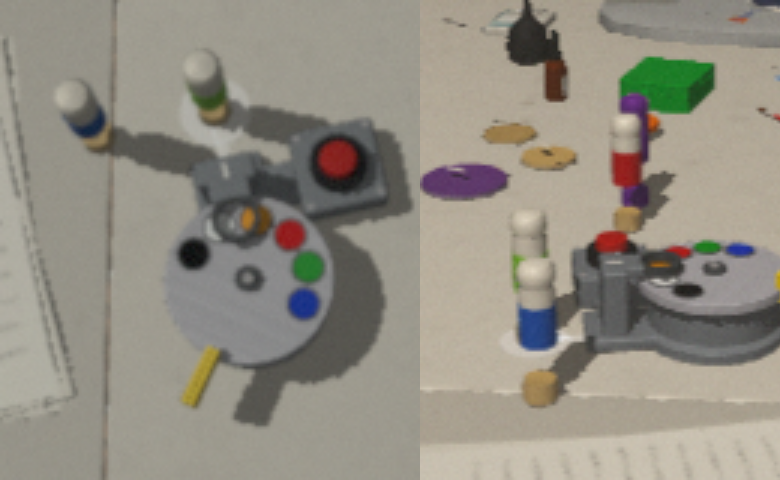

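The scene is unchanged because the call was refused. I'll retry with a single full row.

Emit:
apply_moves(motion=[{"rx":0,"ry":0,"rz":7,"x":-30,"y":-36,"z":0,"fingers":0}])

```text
time_s: 0.32
position: [0.1566, 0.4909, 0.2123]
orientation: [-179.9, -0.0, 158.6]
force: [-0.4, 0.1, 0.2]
width: 0.0869
grasp_force: 0.0
```

```bash
python3 -c "
from h import *
p,y=contact(-.66,.035);print(rel((.1571,.4907,.214),158.58,(*p,.16),y))"
```

```text
{'x': np.float64(-470.0), 'y': np.float64(-448.0), 'z': np.float64(54.0), 'rz': np.float64(94.0)}
```

Emit:
apply_moves(motion=[{"rx":0,"ry":0,"rz":7,"x":-34,"y":-32,"z":0,"fingers":0},{"rx":0,"ry":0,"rz":14,"x":-68,"y":-64,"z":0,"fingers":0},{"rx":0,"ry":0,"rz":21,"x":-102,"y":-96,"z":0,"fingers":0},{"rx":0,"ry":0,"rz":28,"x":-136,"y":-128,"z":0,"fingers":0},{"rx":0,"ry":0,"rz":35,"x":-170,"y":-160,"z":0,"fingers":0},{"rx":0,"ry":0,"rz":42,"x":-204,"y":-192,"z":0,"fingers":0},{"rx":0,"ry":0,"rz":49,"x":-238,"y":-224,"z":5,"fingers":0},{"rx":0,"ry":0,"rz":56,"x":-272,"y":-256,"z":10,"fingers":0},{"rx":0,"ry":0,"rz":63,"x":-306,"y":-288,"z":15,"fingers":0},{"rx":0,"ry":0,"rz":70,"x":-340,"y":-320,"z":20,"fingers":0},{"rx":0,"ry":0,"rz":77,"x":-374,"y":-352,"z":25,"fingers":0},{"rx":0,"ry":0,"rz":84,"x":-408,"y":-388,"z":35,"fingers":0},{"rx":0,"ry":0,"rz":90,"x":-440,"y":-420,"z":45,"fingers":0},{"rx":0,"ry":0,"rz":94,"x":-470,"y":-448,"z":54,"fingers":0},{"rx":0,"ry":0,"rz":94,"x":-470,"y":-448,"z":54,"fingers":0},{"rx":0,"ry":0,"rz":94,"x":-470,"y":-448,"z":54,"fingers":0}])

```text
time_s: 2.33
position: [0.4307, -0.098, 0.1593]
orientation: [-179.9, -0.0, 64.6]
force: [-0.3, 0.1, 0.8]
width: 0.0008
grasp_force: 0.0
```

```bash
python3 -c "
from h import *
s=save('top','t2.png');t=save('side','s2.png')
a=cv2.resize(s['img'][130:290,210:350,::-1],None,fx=3,fy=3);b=cv2.resize(t['img'][110:270,280:410,::-1],(380,480))
cv2.imwrite('pics/d.png',np.hstack([a[:480],b]));r=sensors.read_state();print(r['position'],r['orientation'],r['width'],r['force'],r['joint_positions'])"
```

```text
[ 0.43082728 -0.09751589  0.15985413] [ 1.79972949e+02 -2.39827700e-02  6.46627386e+01] 0.0003727814112860264 [0.58244476 0.78153834 0.90238898] [-2.01322774e+01 -8.07696336e+00  9.73850304e+01  2.14312507e-02
  9.06628176e+01  5.20524305e+00]
```

View pics/d.png

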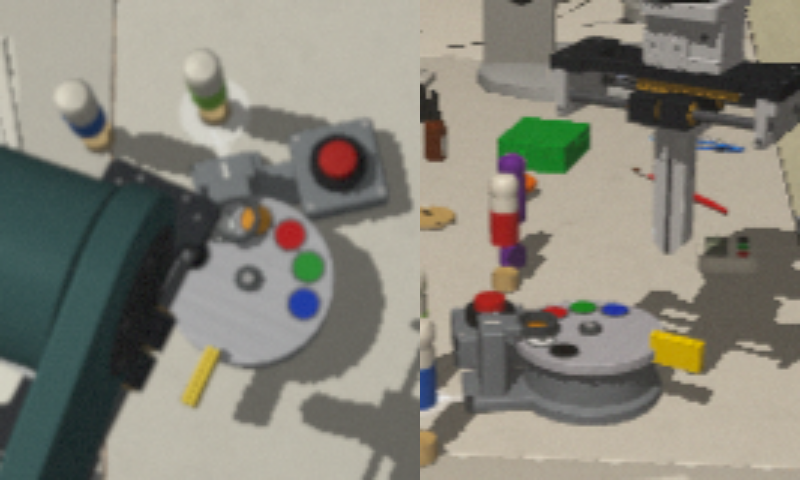

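The closed fingers hang clear, left of the tab and on its clockwise side. I'll compute the descent and the arc.

```bash
python3 -c "
from h import *
p0=(.431,-.098,.16);y0=64.58
print(rel(p0,y0,(*contact(-.66,.018)[0],.052),64.5))
for i,q in enumerate(np.r_[np.linspace(-.66,.62,14),.66,.70,.74,.78]):
    p,y=contact(q,.013);d=rel(p0,y0,(*p,.052),y);print(round(q,2),*[int(d[k]) for k in('rz','x','y','z')],np.round(p,3))"
```

```text
{'x': np.float64(-17.0), 'y': np.float64(0.0), 'z': np.float64(108.0), 'rz': 0.0}
-0.66 0 -22 0 108 [ 0.422 -0.118]
-0.56 -6 -31 -1 108 [ 0.417 -0.125]
-0.46 -11 -39 -1 108 [ 0.414 -0.133]
-0.36 -17 -47 0 108 [ 0.411 -0.141]
-0.27 -22 -56 2 108 [ 0.408 -0.149]
-0.17 -28 -64 4 108 [ 0.407 -0.157]
-0.07 -34 -72 7 108 [ 0.407 -0.166]
0.03 -39 -79 11 108 [ 0.407 -0.174]
0.13 -45 -86 16 108 [ 0.408 -0.183]
0.23 -51 -93 21 108 [ 0.41  -0.191]
0.32 -56 -99 27 108 [ 0.413 -0.199]
0.42 -62 -104 34 108 [ 0.417 -0.207]
0.52 -68 -109 41 108 [ 0.421 -0.214]
0.62 -73 -113 48 108 [ 0.426 -0.221]
0.66 -76 -114 51 108 [ 0.428 -0.223]
0.7 -78 -116 54 108 [ 0.431 -0.226]
0.74 -80 -117 58 108 [ 0.433 -0.228]
0.78 -82 -118 61 108 [ 0.435 -0.231]
```

Emit:
apply_moves(motion=[{"rx":0,"ry":0,"rz":0,"x":0,"y":0,"z":36,"fingers":0},{"rx":0,"ry":0,"rz":0,"x":0,"y":0,"z":72,"fingers":0},{"rx":0,"ry":0,"rz":0,"x":0,"y":0,"z":108,"fingers":0},{"rx":0,"ry":0,"rz":0,"x":0,"y":0,"z":108,"fingers":0}])

```text
time_s: 2.92
position: [0.4285, -0.0966, 0.0492]
orientation: [-179.7, 0.0, 64.7]
force: [-0.7, -0.4, -0.2]
width: 0.0004
grasp_force: 0.0
```

Emit:
apply_moves(motion=[{"rx":0,"ry":0,"rz":0,"x":-10,"y":0,"z":0,"fingers":0},{"rx":0,"ry":0,"rz":0,"x":-17,"y":0,"z":0,"fingers":0},{"rx":0,"ry":0,"rz":0,"x":-22,"y":0,"z":0,"fingers":0},{"rx":0,"ry":0,"rz":-6,"x":-31,"y":-1,"z":0,"fingers":0},{"rx":0,"ry":0,"rz":-11,"x":-39,"y":-1,"z":0,"fingers":0},{"rx":0,"ry":0,"rz":-17,"x":-47,"y":0,"z":0,"fingers":0},{"rx":0,"ry":0,"rz":-22,"x":-56,"y":2,"z":0,"fingers":0},{"rx":0,"ry":0,"rz":-28,"x":-64,"y":4,"z":0,"fingers":0},{"rx":0,"ry":0,"rz":-34,"x":-72,"y":7,"z":0,"fingers":0},{"rx":0,"ry":0,"rz":-39,"x":-79,"y":11,"z":0,"fingers":0},{"rx":0,"ry":0,"rz":-45,"x":-86,"y":16,"z":0,"fingers":0},{"rx":0,"ry":0,"rz":-51,"x":-93,"y":21,"z":0,"fingers":0},{"rx":0,"ry":0,"rz":-56,"x":-99,"y":27,"z":0,"fingers":0},{"rx":0,"ry":0,"rz":-62,"x":-104,"y":34,"z":0,"fingers":0},{"rx":0,"ry":0,"rz":-62,"x":-104,"y":34,"z":0,"fingers":0}])

```text
time_s: 4.8
position: [0.4168, -0.2075, 0.0519]
orientation: [-180.0, 0.0, 126.5]
force: [-1.2, 0.4, 0.1]
width: 0.0007
grasp_force: 0.7
```

```bash
python3 -c "
from h import *
s=save('top','t3.png');print(tab(s,A,YAW),sensors.read_state()['force'])
t=save('side','s3.png')
a=cv2.resize(s['img'][130:290,210:350,::-1],None,fx=3,fy=3);b=cv2.resize(t['img'][110:270,280:410,::-1],(380,480))
cv2.imwrite('pics/e.png',np.hstack([a[:480],b]))"
```

```text
Traceback (most recent call last):
  File "h.py", line 27, in tab
    r=np.hypot(*(P-A).T); c=P.mean(0); d=c-A
                 ~^~
ValueError: operands could not be broadcast together with shapes (0,) (2,)
```

```bash
python3 -c "
from h import *
s=save('top','t3.png');t=save('side','s3.png')
a=cv2.resize(s['img'][130:290,210:350,::-1],None,fx=3,fy=3);b=cv2.resize(t['img'][110:270,280:410,::-1],(380,480))
cv2.imwrite('pics/e.png',np.hstack([a[:480],b]))"
```

```text
(no output)
```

View pics/e.png

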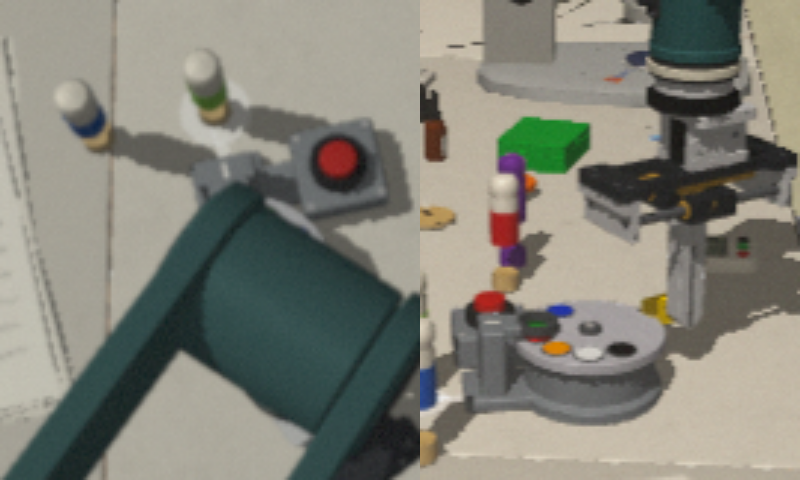

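Side view: blue sits behind the port, green shows in the port, and orange and white are at the front. I'll work out the angle from the blue and amber filter centroids.

```bash
cat >> h.py <<'E'
FQ=dict(blue=1.571,amber=-.314)
def wheelq(t,box=(310,350,185,235)):
    out={}
    for n,lo,hi in(('blue',(105,120,60),(125,255,255)),('amber',(8,150,100),(20,255,255))):
        m=mask(t,lo,hi,box); v,u=np.nonzero(m)
        if len(u)<5: continue
        p=plane(t,u.mean(),v.mean(),.054)[:2]-A
        q=np.arctan2(p[1],p[0])-YAW+FQ[n]; out[n]=(round((q+np.pi)%(2*np.pi)-np.pi,3),round(np.hypot(*p),3),len(u))
    return out
E
python3 -c "
from h import *
for f in('s2','s3'): print(f,wheelq(np.load(f'pics/{f}.png.npy',allow_pickle=True).item()))"
```

```text
s2 {'blue': (np.float64(-0.627), np.float64(0.041), 24), 'amber': (np.float64(-0.614), np.float64(0.046), 9)}
s3 {'blue': (np.float64(0.494), np.float64(0.043), 21), 'amber': (np.float64(0.431), np.float64(0.047), 32)}
```

The measured q is about 0.45, close to the 0.42 commanded. I'll push on slowly past the snap at about 0.75.

```bash
python3 -c "
from h import *
p0=(*contact(.42,.013)[0],.052);y0=contact(.42,.013)[1]
for q in(.47,.52,.57,.62,.66,.7,.74,.77):
    p,y=contact(q,.013);d=rel(p0,y0,(*p,.052),y);print(q,*[int(d[k]) for k in('rz','x','y')])"
```

```text
0.47 -3 -4 -1
0.52 -6 -9 -1
0.57 -9 -13 -1
0.62 -11 -17 -1
0.66 -14 -21 -1
0.7 -16 -24 0
0.74 -18 -27 0
0.77 -20 -30 1
```

Emit:
apply_moves(motion=[{"rx":0,"ry":0,"rz":-3,"x":-4,"y":-1,"z":0,"fingers":0},{"rx":0,"ry":0,"rz":-6,"x":-9,"y":-1,"z":0,"fingers":0},{"rx":0,"ry":0,"rz":-9,"x":-13,"y":-1,"z":0,"fingers":0},{"rx":0,"ry":0,"rz":-11,"x":-17,"y":-1,"z":0,"fingers":0},{"rx":0,"ry":0,"rz":-14,"x":-21,"y":-1,"z":0,"fingers":0},{"rx":0,"ry":0,"rz":-16,"x":-24,"y":0,"z":0,"fingers":0},{"rx":0,"ry":0,"rz":-18,"x":-27,"y":0,"z":0,"fingers":0},{"rx":0,"ry":0,"rz":-18,"x":-27,"y":0,"z":0,"fingers":0},{"rx":0,"ry":0,"rz":-20,"x":-30,"y":1,"z":0,"fingers":0},{"rx":0,"ry":0,"rz":-20,"x":-30,"y":1,"z":0,"fingers":0}])

```text
time_s: 6.2
position: [0.4359, -0.2305, 0.0515]
orientation: [180.0, 0.0, 146.6]
force: [0.3, -0.2, 0.2]
width: 0.0005
grasp_force: 0.0
```

```bash
python3 -c "
from h import *
t=save('side','s4.png');print(wheelq(t),sensors.read_state()['force'],sensors.read_state()['position'])"
```

```text
{'amber': (np.float64(0.917), np.float64(0.047), 32)} [0.35679334 0.1133765  0.70098209] [ 0.43577878 -0.2304279   0.05143062]
```

The wheel snapped home at about 0.93 and there is no contact force. Now I'll back off, rise, and go over the button.

```bash
python3 -c "
from h import *
p0=(*contact(.77,.013)[0],.052);y0=146.6
print(rel(p0,y0,(.584,-.2313,.11),64.6))
s=np.load('pics/top0.png.npy',allow_pickle=True).item();print(plane(s,381,189,0))"
```

```text
{'x': np.float64(-125.0), 'y': np.float64(81.0), 'z': np.float64(-58.0), 'rz': 82.0}
[ 0.57914229 -0.36821031  0.        ]
```

Emit:
apply_moves(motion=[{"rx":0,"ry":0,"rz":0,"x":8,"y":0,"z":0,"fingers":0},{"rx":0,"ry":0,"rz":0,"x":15,"y":0,"z":0,"fingers":0},{"rx":0,"ry":0,"rz":0,"x":15,"y":0,"z":-40,"fingers":0},{"rx":0,"ry":0,"rz":0,"x":15,"y":0,"z":-80,"fingers":0},{"rx":0,"ry":0,"rz":0,"x":15,"y":0,"z":-80,"fingers":0}])

```text
time_s: 6.88
position: [0.4249, -0.2233, 0.1353]
orientation: [-180.0, 0.5, 146.6]
force: [-0.3, -0.2, 0.1]
width: 0.0003
grasp_force: 0.0
```

Emit:
apply_moves(motion=[{"rx":0,"ry":0,"rz":9,"x":-16,"y":9,"z":0,"fingers":0},{"rx":0,"ry":0,"rz":18,"x":-32,"y":18,"z":0,"fingers":0},{"rx":0,"ry":0,"rz":27,"x":-48,"y":27,"z":0,"fingers":0},{"rx":0,"ry":0,"rz":36,"x":-64,"y":36,"z":0,"fingers":0},{"rx":0,"ry":0,"rz":45,"x":-80,"y":45,"z":0,"fingers":0},{"rx":0,"ry":0,"rz":54,"x":-96,"y":54,"z":0,"fingers":0},{"rx":0,"ry":0,"rz":63,"x":-112,"y":63,"z":0,"fingers":0},{"rx":0,"ry":0,"rz":72,"x":-128,"y":72,"z":0,"fingers":0},{"rx":0,"ry":0,"rz":82,"x":-140,"y":81,"z":0,"fingers":0},{"rx":0,"ry":0,"rz":82,"x":-140,"y":81,"z":22,"fingers":0},{"rx":0,"ry":0,"rz":82,"x":-140,"y":81,"z":42,"fingers":0},{"rx":0,"ry":0,"rz":82,"x":-140,"y":81,"z":42,"fingers":0}])

```text
time_s: 8.38
position: [0.5823, -0.2306, 0.0855]
orientation: [-179.6, -0.0, 64.6]
force: [0.5, -0.7, -0.0]
width: 0.0006
grasp_force: 0.0
```

```bash
python3 -c "
from h import *
s=save('top','t5.png');t=save('side','s5.png');print(wheelq(t),tab(s,A,YAW))
a=cv2.resize(s['img'][130:290,220:350,::-1],(390,480));b=cv2.resize(t['img'][130:250,260:360,::-1],(400,480))
cv2.imwrite('pics/f.png',np.hstack([a,b]));print(sensors.read_state()['position'])"
```

```text
{'amber': (np.float64(0.917), np.float64(0.046), 32)} (np.float64(0.9293981619422462), array([ 0.460373  , -0.23750144]), np.float64(0.05607152713597836), np.float64(0.09927929152876751))
[ 0.584164   -0.23154468  0.08886112]
```

View pics/f.png

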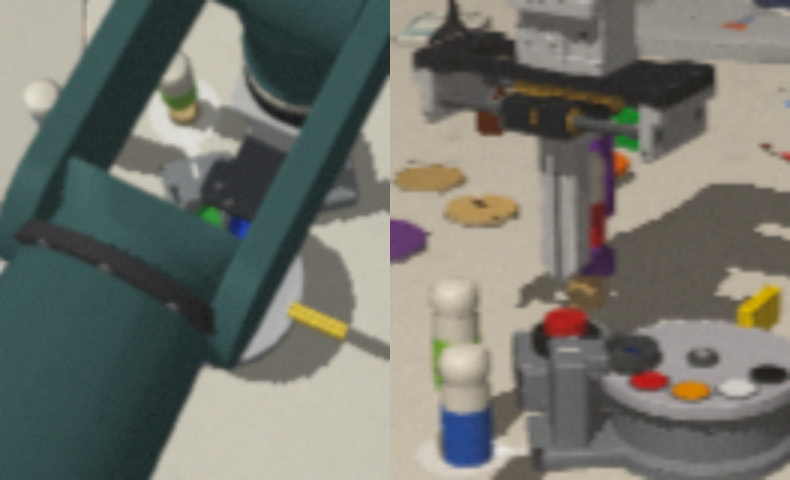

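The top view shows the tab at q = 0.93 (home on green), and the fingers are centred above the button. Pressing in steps.

Emit:
apply_moves(motion=[{"rx":0,"ry":0,"rz":0,"x":0,"y":0,"z":15,"fingers":0},{"rx":0,"ry":0,"rz":0,"x":0,"y":0,"z":30,"fingers":0},{"rx":0,"ry":0,"rz":0,"x":0,"y":0,"z":34,"fingers":0},{"rx":0,"ry":0,"rz":0,"x":0,"y":0,"z":37,"fingers":0},{"rx":0,"ry":0,"rz":0,"x":0,"y":0,"z":37,"fingers":0}])

```text
time_s: 9.1
position: [0.5844, -0.2316, 0.0543]
orientation: [-180.0, 0.0, 64.6]
force: [-3.6, 1.8, 7.3]
width: 0.0004
grasp_force: 3.5
```

Emit:
apply_moves(motion=[{"rx":0,"ry":0,"rz":0,"x":0,"y":0,"z":2,"fingers":0},{"rx":0,"ry":0,"rz":0,"x":0,"y":0,"z":4,"fingers":0},{"rx":0,"ry":0,"rz":0,"x":0,"y":0,"z":4,"fingers":0}])

```text
time_s: 9.48
position: [0.5845, -0.2316, 0.0539]
orientation: [179.9, 0.0, 64.6]
force: [-8.3, 4.0, 18.2]
width: 0.0004
grasp_force: 9.6
```

```bash
python3 -c "
from h import *
t=save('side','s6.png');o=np.load('pics/s5.png.npy',allow_pickle=True).item()
for k in(o,t):
  m=mask(k,(0,150,50),(6,255,255),(290,315,203,222))|mask(k,(174,150,50),(180,255,255),(290,315,203,222))
  v,u=np.nonzero(m);print(len(u),u.min(),u.max(),v.min(),v.max(),u.mean(),v.mean())
for z in(.03,.036,.042,.046,.052):print(z,proj(t,(.5845,-.2316,z)))
cv2.imwrite('pics/g.png',np.hstack([cv2.resize(k['img'][180:230,280:330,::-1],(400,400),interpolation=3) for k in(o,t)]))"
```

```text
66 298 308 207 213 303.43939393939394 210.3030303030303
27 298 308 210 213 303.3333333333333 212.03703703703704
0.03 [303.56804149 215.62920005]
0.036 [303.52923469 213.48102187]
0.042 [303.49030571 211.32441147]
0.046 [303.46428498 209.88196573]
0.052 [303.42515146 207.71120744]
```

View pics/g.png

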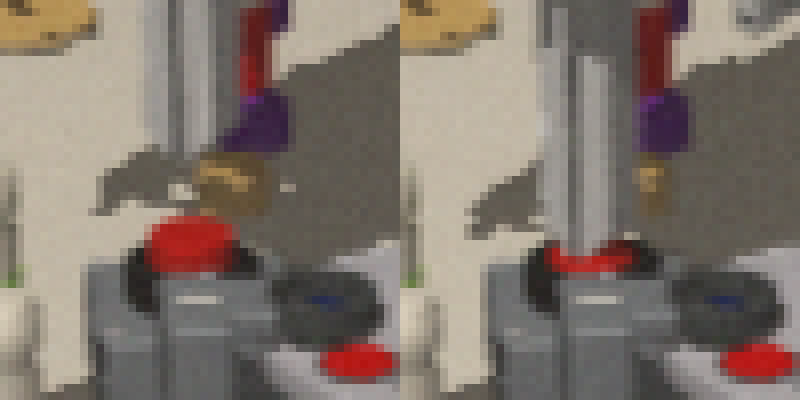

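The button is fully down: its red top is about 3 px lower, it is rigid at 18 N, and the spring only takes 4 N. Releasing and retreating.

Emit:
apply_moves(motion=[{"rx":0,"ry":0,"rz":0,"x":0,"y":0,"z":-6,"fingers":0},{"rx":0,"ry":0,"rz":0,"x":0,"y":0,"z":-30,"fingers":0},{"rx":0,"ry":0,"rz":0,"x":0,"y":0,"z":-70,"fingers":0},{"rx":0,"ry":0,"rz":0,"x":0,"y":0,"z":-110,"fingers":0},{"rx":0,"ry":0,"rz":0,"x":0,"y":0,"z":-110,"fingers":0},{"rx":0,"ry":0,"rz":0,"x":0,"y":0,"z":-110,"fingers":0}])

```text
time_s: 10.28
position: [0.5842, -0.2314, 0.1571]
orientation: [-179.9, -0.0, 64.6]
force: [0.1, 0.1, -0.6]
width: 0.0007
grasp_force: 0.0
```

```bash
python3 -c "
from h import *
s=save('top','t7.png');t=save('side','s7.png');print(wheelq(t),tab(s,A,YAW),sensors.read_state()['position'])
m=mask(t,(0,150,50),(6,255,255),(290,315,203,222))|mask(t,(174,150,50),(180,255,255),(290,315,203,222))
v,u=np.nonzero(m);print(len(u),v.min(),v.max())
o=np.load('pics/side0.png.npy',allow_pickle=True).item()
d=np.abs(o['img'].astype(int)-t['img']).max(2)
print('vials diff',[(d[y0:y1,x0:x1]>60).sum() for x0,x1,y0,y1 in((265,290,195,268),(300,318,165,212),(372,398,185,203))])"
```

```text
{'amber': (np.float64(0.917), np.float64(0.046), 32)} (np.float64(0.9293981619422462), array([ 0.460373  , -0.23750144]), np.float64(0.05607152713597836), np.float64(0.09927929152876751)) [ 0.58357774 -0.23114953  0.15580779]
65 207 213
vials diff [np.int64(0), np.int64(99), np.int64(156)]
```

The button is back up, the wheel is home, and the arm is clear. The image differences at the red vial and timer come from the gripper and its shadow in front of them; the arm never went near either.

```bash
python3 -c "
from h import *
print(job.hand_in())"
```

```text
the job is handed in; nothing more can be done
None
```

The job is handed in: the green vial is on the sample spot, so I pushed the wheel home to the green filter (tab measured at 0.93 rad, click at 0.942), then pressed the red lamp button fully down and let it go; the arm never went near the vials or timer.

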